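# Fetch the brass spindle from behind its tin

## Task

Get the brass polishing spindle out of its parking bay: lift out the compound tin that stands in front of it and set it upright on a clear bit of bench, stand the spindle upright in the green job tray, then put that same tin back upright on the rubber pad where it stood. Leave the other tin, in front of the steel spindle, where it is.

Things in the scene. Friction and masses are not known exactly. Their poses are not given: they have to be found in the camera images.
- brass_spindle: Upright brass spindle, about 0.2 kg: flange 48 mm diameter, 8 mm thick; shank 24 mm diameter from 8 to 42 mm height; cone to 64 mm. Origin: centre of the flange's underside; z up. It stands at the rear of one of two equal sheet-steel bays, its tin in front (robot side); the line from tin to spindle is the bay's centre line, within 12 degrees of +x. An equal grey steel spindle stands in the other bay.
- tin_red: Closed round tin, 60 mm diameter, 120 mm tall, straight sides, about 0.4 kg, dark steel with a white band and a red lid. Origin: centre of its underside; z up. Stands on a black pad in one of two bays, 60 mm in front of that bay's spindle; either tin may be the brass one's. Bay: floor 4 mm thick, walls 40 mm high at rear and sides, open front and top, 150 mm wide inside.
- tin_blue: Closed round tin, 60 mm diameter, 120 mm tall, straight sides, about 0.4 kg, dark steel with a white band and a blue lid. Origin: centre of its underside; z up. Stands on a black pad in one of two bays, 60 mm in front of that bay's spindle; either tin may be the brass one's. Bay: rear wall 45 mm behind the spindle's axis, floor's front edge 100 mm before it.
- job_tray: Green open tray, fixed, empty, 150 x 150 x 25 mm high, walls and floor 5 mm thick. Origin: centre of its underside; z up, x and y along its sides. Tray and bays stand side by side in any order, 0.21 to 0.37 m apart, turned up to 12 degrees. The bench (height 0) is clear from the robot out to x = 0.46 m: room to set a tin down. A hammer and a jar lie beyond.
There are look-alikes about, which are no part of the job. What is shaped like the tin_blue but orange is not meant. Several things have the shape of the brass_spindle; the one meant has the colours described above.

How it is judged:
By the outcome, as a careful person would: the job done as asked, in the order asked, and still so for the second after the job is handed in, with the robot touching nothing.
It also fails if it takes over 72 s, if anything falls off the work surface, if the arm or the gripper's body presses on something with over 40 N, if the wrist force passes 120 N, or if a joint passes its speed limit or range.

## Robot

A 7-joint arm with a two-finger parallel gripper is mounted at the origin on the work surface. World frame = base frame: x ahead of the robot, y to its left, z up, the work surface at z = 0. Lengths are in m, angles in rad, forces in N, time in s.
With the tool pointing down it reaches from about 0.4 to 0.875 m from the base axis. Payload 19.3 kg.
Tool frame: the origin (TCP) lies on the centre line of the jaws, within the pads' length; the fingertips stand 8 mm ahead of it and the grasp point (between the pads) lies 11 mm behind it; z points along the fingers, y is the line along which they close (so a half turn about z gives the same grasp; the last joint's range is limited). The gripper opens to 85 mm and grips with 20 to 120 N. Pads are 22 mm wide; open, the fingers measure 114 mm over their backs; the gripper's body (76 mm by 85 mm) begins 54 mm behind the grasp point. The pads swing forward as they close: fully open they stand 13 mm farther back than shut.
Start: joints at [1.237, 0.521, -0.036, 1.599, 0.021, 1.021, -0.113], TCP at [0.163, -0.603, 0.205] pointing down, gripper open.
Joint ranges: [-2.91, 2.91], [-0.3, 2.13], [-1.5, 1.42], [0.17, 2.43], [-1.26, 4.41], [0.16, 1.93], [-2.52, 2.52]. Speed limits (rad/s): [1.89, 1.89, 2.39, 2.39, 3.01, 3.01, 3.01].

## Interface

Orientations are given as [roll, pitch, yaw] about the fixed x, y, z axes, in that order (R = Rz(yaw) Ry(pitch) Rx(roll)).
In Python, from workcell import status, grab_frame, camera_params, bot, search_frame, silhouettes gives the robot as it stands.
- The arm moves only by the shell command python3 -m creep 'ROWS' [FORCE]. ROWS is JSON, a list of rows, each a list of 5 numbers: the shift along the tool's x, y, z in units of 60 mm (1.0 is 60 mm), then the turn about the tool's z in units of 8 degrees (1.0 is 8 degrees), then the opening, from 0 (shut) to 1 (fully open). In form: [[x, y, z, twist, hand], ...]. A call has 1 to 5 rows; each row is the pose to reach, as a shift and turn from the pose commanded when the call began, along the tool's axes at that moment; what a row does not reach only later rows make up. A row lasts 1/8 s, in which the tool goes at most 62.5 mm and 10.7 degrees, less where a joint would pass 70% of its speed; a pose out of reach is approached as far as the arm can. A call with a gripper value outside its range is refused whole. The fingers move at their own pace and stop on an object; FORCE is the grip in N (left out, the last holds). Time passes only in rows, so rows that repeat a pose let the fingers close. It gives the time, the measured TCP pose, the force, the opening and the grip force at its end, in the units of the state.
- status.observe(): the state, without advancing time (a new reading comes with each control period).
- grab_frame(name): name is "scene" or "side" or "wrist"; returns the picture (400x640x3 uint8, blue, green, red); there is no depth.
- camera_params(name): a dict with "K" (3x3 intrinsics, pixels), "k1" (the pictures are not rectified: a ray, as slopes to the right and down, at radius r is drawn at 1 + k1 r^2 times it, then the intrinsics apply), "rvec" (rotation vector, rad) and "tvec" (3), from world to camera coordinates, as OpenCV has them; the wrist camera has in their place "tool_from_camera" (4x4, takes a point from camera to tool coordinates, whose origin is the TCP and whose axes are the flange's). Camera axes: x right, y down, z forward; pixel columns grow to the right and rows downward; lengths in m; the calibration is good to about 2 mm. A picture is of the moment at which its call begins: read the wrist's pose just before it. camera_params takes no time and is no camera call.
- bot.job_done(): hands the job in; it is judged then, once.
Trained networks look in the newest picture that a camera, given by its name, has taken for a name from the list of things; names that differ only in an ending like _2 or _b are one class to them, and where a whole thing is asked for, a point or a joint stands for the part that bears it (a point fixed in the world has none). Each returns a list of dicts, best first, with "p" (0 to 1); they miss things now and then, are a little off and sometimes report something else, mostly with a low value. They report only what shows in the picture. A call takes as long as a camera call. They do not tell look-alikes from the thing itself.
- search_frame(camera, name): "extent" ([left, top, right, bottom] as shares, 0 to 1, of the picture: columns of its width, rows of its height, round what is visible of it).
- silhouettes(camera, name): "mask" (400x640 bool, what is visible of it) and "extent" ([left, top, right, bottom] as shares, 0 to 1, of the picture: columns of its width, rows of its height, round what is visible of it).
The state is a dict: "clock": time; "qpos": joint angles; "qd": joint speeds; "joint_efforts": joint torques, N m; "position": TCP position; "tool_rot": TCP orientation; "force": force on the tool from outside, world axes, zero at the start; "moment": the same for the moment, N m; "grip_width": finger opening in m; "finger_force": force on a finger pad.
Only numpy, scipy, OpenCV 4.12 (cv2) and the standard library are available. Lean on these libraries where they do the work, as an engineer would, in place of code of your own. Each camera call takes 0.05 s, during which the arm holds its last target. There are 200 camera calls.

## Working session

There is one attempt and no reset: what is moved stays moved. The work goes in short steps, Python scripts to look and compute and a shell command to move; the robot and the scene stay as the last step left them, time stands still between calls to the robot, and variables do not carry over. Pictures are saved under pics/ and viewed, at most 10 in all, crops included, and the job is handed in when it is done.

```bash
mkdir -p pics; ls
python3 - <<'E'
from workcell import status, grab_frame, camera_params, search_frame
import cv2, numpy as np
s=status.observe(); print({k:np.round(v,3).tolist() for k,v in s.items()})
a=grab_frame("scene"); b=grab_frame("side")
cv2.imwrite("pics/a.png",np.vstack([cv2.resize(a,(480,300)),cv2.resize(b,(480,300))]))
cv2.imwrite("pics/a1.png",a);cv2.imwrite("pics/b1.png",b)
for c in("scene","side"):
    print(camera_params(c))
    for n in("brass_spindle","tin_red","tin_blue","job_tray"):
        print(c,n,[(round(d["p"],2),(np.array(d["extent"])*[640,400,640,400]).round().tolist()) for d in search_frame(c,n)])
print(camera_params("wrist"))
E
```

```text
pics
{'clock': 0.0, 'qpos': [1.237, 0.522, -0.036, 1.6, 0.021, 1.021, -0.113], 'qd': [0.001, 0.001, -0.001, 0.0, 0.001, -0.0, -0.001], 'joint_efforts': [0.0, -92.71, 1.979, -36.992, 0.018, 0.008, 0.0], 'position': [0.163, -0.603, 0.204], 'tool_rot': [-3.141, 0.0, 0.264], 'force': [-0.389, -0.174, 0.669], 'moment': [-0.01, -0.038, -0.004], 'finger_force': 0.0, 'grip_width': 0.085}
{'K': array([[514.03507418,   0.        , 318.99266372],
       [  0.        , 514.03507418, 195.73029607],
       [  0.        ,   0.        ,   1.        ]]), 'k1': 0.052646767011763254, 'rvec': array([ 1.64505067,  2.00923104, -0.72300814]), 'tvec': array([ 0.09853405, -0.42094445,  1.63064484])}
scene brass_spindle [(0.81, [265.0, 245.0, 288.0, 271.0])]
scene tin_red [(0.89, [438.0, 171.0, 467.0, 224.0])]
scene tin_blue [(0.92, [292.0, 161.0, 319.0, 211.0]), (0.72, [361.0, 169.0, 390.0, 221.0]), (0.59, [327.0, 130.0, 354.0, 177.0]), (0.47, [293.0, 207.0, 309.0, 230.0])]
scene job_tray [(0.89, [164.0, 148.0, 246.0, 209.0])]
{'K': array([[445.48029916,   0.        , 316.39904292],
       [  0.        , 445
[... 396 characters left out ...]
30.0, 300.0, 182.0]), (0.88, [290.0, 174.0, 323.0, 230.0]), (0.55, [225.0, 162.0, 261.0, 224.0])]
side job_tray [(0.86, [282.0, 292.0, 376.0, 385.0])]
{'K': array([[282.4144161 ,   0.        , 321.45719272],
       [  0.        , 282.4144161 , 199.15712055],
       [  0.        ,   0.        ,   1.        ]]), 'k1': 0.00811675023954414, 'tool_from_camera': array([[-9.17448597e-05, -9.52245754e-01, -3.05332632e-01,
         7.82043019e-02],
       [ 9.99999940e-01, -1.89235491e-04,  2.89696644e-04,
        -4.58233652e-05],
       [-3.33642169e-04, -3.05332588e-01,  9.52245714e-01,
        -1.69152665e-01],
       [ 0.00000000e+00,  0.00000000e+00,  0.00000000e+00,
         1.00000000e+00]])}
```

View pics/a1.png

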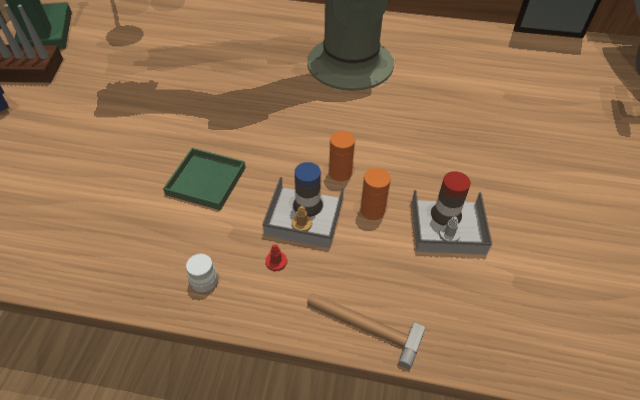

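View pics/b1.png

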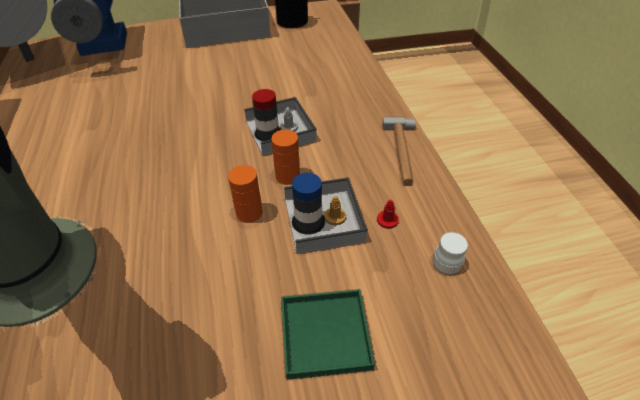

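Scene picture: candidates for the brass spindle are the brass-coloured one at scene (302,217)/side (335,209), the red look-alike at scene (276,258)/side (389,213) and the grey steel one at scene (451,229). The brass one fits by its colour and stands in a bay; its tin is the blue-lidded one at scene (308,190). The orange tins at (342,155) and (375,195) are look-alikes. The tray is at (205,178).

```bash
cat > h.py <<'E'
import cv2, numpy as np
from workcell import status, grab_frame, camera_params, search_frame, silhouettes
from scipy.spatial.transform import Rotation as Ro
def cam(c,s=None):
    p=camera_params(c)
    if c=="wrist":
        T=np.eye(4); T[:3,:3]=Ro.from_euler("xyz",s["tool_rot"]).as_matrix(); T[:3,3]=s["position"]
        M=T@p["tool_from_camera"]; R=M[:3,:3].T; t=-R@M[:3,3]
    else: R=cv2.Rodrigues(p["rvec"])[0]; t=p["tvec"]
    return p["K"],np.array([p["k1"],0,0,0]),R,t
def rays(C,px):
    K,d,R,t=C
    n=cv2.undistortPoints(np.array(px,float).reshape(-1,1,2),K,d)[:,0]
    return -R.T@t,(np.c_[n,np.ones(len(n))]@R)
def onz(C,px,z):
    o,v=rays(C,px); return o+v*((z-o[2])/v[:,2])[:,None]
def tri(C1,p1,C2,p2):
    P=lambda C:np.c_[C[2],C[3]]
    u=lambda C,p:cv2.undistortPoints(np.array(p,float).reshape(1,1,2),C[0],C[1])[0].T
    X=cv2.triangulatePoints(P(C1),P(C2),u(C1,p1),u(C2,p2))[:,0]; return X[:3]/X[3]
def proj(C,X): return cv2.projectPoints(np.array(X,float).reshape(-1,1,3),cv2.Rodrigues(C[2])[0],C[3],C[0],C[1])[0][:,0]
def hsv(img,lo,hi,box=None):
    m=cv2.inRange(cv2.cvtColor(img,cv2.COLOR_BGR2HSV),np.array(lo),np.array(hi))
    if box: k=np.zeros_like(m); l,t,r,b=box; k[t:b,l:r]=255; m&=k
    return m
E
python3 - <<'E'
from h import *
a=cv2.imread("pics/a1.png");b=cv2.imread("pics/b1.png");A=cam("scene");B=cam("side")
cv2.imwrite("pics/c1.png",np.hstack([cv2.resize(a[140:250,255:395],None,fx=3,fy=3),cv2.resize(b[160:270,255:375],None,fx=3,fy=3)]))
def cen(m): 
    ys,xs=np.nonzero(m); return (xs.min()+xs.max())/2,(ys.min()+ys.max())/2
# lid blue top face
for n,img,box,C in(("scene",a,(285,155,330,215),A),("side",b,(285,165,330,235),B)):
    m=hsv(img,(100,110,40),(130,255,255),box); ys,xs=np.nonzero(m); print(n,"blue",xs.min(),xs.max(),ys.min(),ys.max())
for n,img,box,C in(("scene",a,(280,195,330,240),A),("side",b,(315,185,355,235),B)):
    m=hsv(img,(12,120,60),(28,255,255),box); ys,xs=np.nonzero(m); print(n,"brass",xs.min(),xs.max(),ys.min(),ys.max())
for n,img,C in(("scene",a,A),("side",b,B)):
    s=hsv(img,(55,60,20),(95,255,200),(150,140,260,220) if n=="scene" else (270,280,385,390))
    c,_=cv2.findContours(s,0,1); c=max(c,key=cv2.contourArea); r=cv2.approxPolyDP(cv2.convexHull(c),8,True)[:,0]; print(n,r.tolist(),"\n",onz(C,r,0.012).round(3).tolist())
print("spindle top",tri(A,(303,206),B,(336,196)))
print("tins  orange", onz(A,[(342,140),(376,178)],.12).round(3).tolist(), onz(B,[(285,140),(244,176)],.12).round(3).tolist())
print("blue lid",onz(A,[(307.5,173)],.128),onz(B,[(307,184)],.128), "spindle flange",onz(A,[(302,223)],.008),onz(B,[(336,215)],.008))
print("bay front/rear corners side", onz(B,[(299,248),(364,236),(286,185),(350,181)],.04).round(3).tolist())
E
```

```text
scene blue 295 319 163 180
side blue 293 321 173 200
scene brass 292 311 206 230
side brass 324 354 185 224
scene [[243, 162], [219, 203], [164, 188], [192, 148]] 
 [[0.497, -0.203, 0.012], [0.641, -0.22, 0.012], [0.622, -0.366, 0.012], [0.476, -0.348, 0.012]]
side [[359, 290], [372, 369], [287, 378], [282, 297]] 
 [[0.652, -0.21, 0.012], [0.628, -0.364, 0.012], [0.485, -0.346, 0.012], [0.505, -0.19, 0.012]]
spindle top [ 0.65630389 -0.00980301  0.07007706]
tins  orange [[0.477, 0.049, 0.12], [0.582, 0.144, 0.12]] [[0.578, 0.137, 0.12], [0.475, 0.043, 0.12]]
blue lid [[ 0.60535612 -0.0084615   0.128     ]] [[ 0.59455071 -0.01928701  0.128     ]] spindle flange [[ 0.65649602 -0.01167677  0.008     ]] [[ 0.65876323 -0.01074308  0.008     ]]
bay front/rear corners side [[0.557, -0.105, 0.04], [0.692, -0.106, 0.04], [0.564, 0.076, 0.04], [0.708, 0.054, 0.04]]
```

View pics/c1.png

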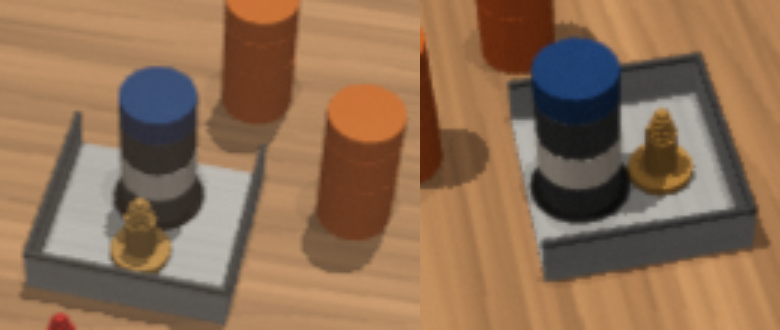

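The crop shows the blue-lidded tin standing directly in front of the brass spindle, so these are the right pair. Moving above that bay.

```bash
python3 -m creep '[[0.5,-0.4,-0.8,0,1],[1.2,-0.9,-1.6,0,1],[1.9,-1.5,-1.8,0,1],[2.6,-2.1,-1.8,0,1],[3.3,-2.7,-1.8,0,1]]' 40; python3 -m creep '[[0.7,-0.6,0,0,1],[1.4,-1.2,0,0,1],[2.1,-1.8,0,0,1],[2.8,-2.4,0,0,1],[3.5,-3.0,0,0,1]]'
```

```text
clock: 1.12
position: [0.3128, -0.3937, 0.313]
tool_rot: [3.141, -0.0, 0.264]
force: [0.7, -0.8, 0.1]
grip_width: 0.0853
finger_force: 0.0
clock: 1.75
position: [0.4684, -0.1653, 0.3129]
tool_rot: [3.141, -0.0, 0.263]
force: [1.2, -1.2, -0.5]
grip_width: 0.0853
finger_force: 0.0
```

```bash
python3 -m creep '[[0.7,-0.6,0,0.8,1],[1.4,-1.2,0,1.6,1],[2.1,-1.7,0,2.4,1],[2.5,-2.0,0,2.4,1],[2.5,-2.0,0,2.4,1]]'
python3 - <<'E'
from h import *
s=status.observe(); w=grab_frame("wrist"); C=cam("wrist",s); cv2.imwrite("pics/w1.png",w)
print(s["position"],s["tool_rot"])
for n,z in(("tin_blue",.126),("brass_spindle",.03)):
    for d in silhouettes("wrist",n):
        ys,xs=np.nonzero(d["mask"]); print(n,round(d["p"],2),xs.min(),xs.max(),ys.min(),ys.max(),onz(C,[(xs.mean(),ys.mean())],z).round(3))
E
```

```text
clock: 2.38
position: [0.5818, -0.0096, 0.3121]
tool_rot: [-3.141, 0.001, -0.068]
force: [-0.3, -0.3, 0.1]
grip_width: 0.0855
finger_force: 0.0
[ 0.58180617 -0.00959923  0.31210024] [-3.14065854e+00  6.16002497e-04 -6.81297687e-02]
tin_blue 0.95 298 345 131 184 [[ 0.6   -0.011  0.126]]
tin_blue 0.92 266 310 205 268 [[0.494 0.041 0.126]]
tin_blue 0.63 182 248 148 203 [[0.588 0.127 0.126]]
brass_spindle 0.89 306 335 96 126 [[ 0.656 -0.013  0.03 ]]
brass_spindle 0.75 322 353 13 49 [[ 0.762 -0.045  0.03 ]]
```

View pics/w1.png

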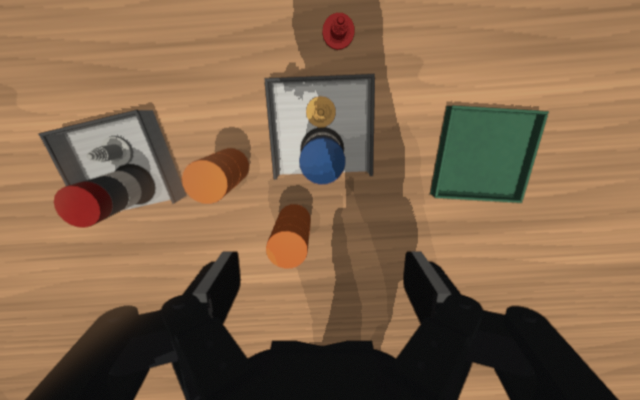

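The wrist view shows the blue lid at (322,161), the brass spindle at (321,110), the rear wall's top edge from (266,78) to (374,74), the tray on the right and the orange tins at (288,248) and (207,182).

Run:
```python
from h import *
s=status.observe(); w=cv2.imread("pics/w1.png"); C=cam("wrist",s)
m=hsv(w,(100,110,50),(130,255,255),(290,125,355,190)); c=max(cv2.findContours(m,0,1)[0],key=cv2.contourArea)
(ex,ey),ax,an=cv2.fitEllipse(c); print("blue",ex,ey,ax,cv2.boundingRect(c), onz(C,[(322,161)],.127))
m=hsv(w,(12,110,60),(28,255,255),(300,92,342,130)); c=max(cv2.findContours(m,0,1)[0],key=cv2.contourArea)
r=cv2.boundingRect(c); print("brass",r, onz(C,[(r[0]+r[2]/2,r[1]+r[3]/2)],.012))
p=onz(C,[(266,78),(374,74),(373,174),(276,178)],.04); print("bay",p.round(3).tolist(), np.degrees(np.arctan2(-(p[1]-p[0])[0],-(p[1]-p[0])[1])))
m=hsv(w,(55,60,20),(95,255,200),(420,90,560,210)); c=max(cv2.findContours(m,0,1)[0],key=cv2.contourArea)
q=cv2.approxPolyDP(cv2.convexHull(c),8,True)[:,0]; print("tray",q.tolist(),onz(C,q,.025).round(3).tolist())
T=np.array([.6,-.009]); print(proj(C,[[T[0]+.03*np.cos(t),T[1]+.03*np.sin(t),.126] for t in np.arange(4)*np.pi/2]).round(1).tolist())
```

```text
blue 321.8699951171875 160.09669494628906 (43.65605545043945, 44.58828353881836) (300, 138, 45, 45) [[ 0.59586239 -0.01471233  0.127     ]]
brass (307, 97, 28, 31) [[ 0.65289555 -0.01753005  0.012     ]]
bay [[0.706, 0.058, 0.04], [0.7, -0.097, 0.04], [0.554, -0.094, 0.04], [0.558, 0.062, 0.04]] 2.1833084733623864
tray [[447, 107], [547, 112], [520, 201], [431, 193]] [[0.647, -0.211, 0.025], [0.628, -0.364, 0.025], [0.485, -0.344, 0.025], [0.51, -0.193, 0.025]]
[[315.4, 133.7], [293.6, 159.6], [319.0, 181.0], [341.0, 156.2]]
```

```bash
python3 -m creep '[[0.25,0.05,0.9,0,1],[0.25,0.05,1.8,0,1],[0.25,0.05,2.7,0,1],[0.25,0.05,3.4,0,1],[0.25,0.05,3.7,0,1]]'; python3 -m creep '[[0,0,0,0,1],[0,0,0,0,0.6],[0,0,0,0,0.5],[0,0,0,0,0.4],[0,0,0,0,0.4]]' 40
```

```text
clock: 3.15
position: [0.5948, -0.0171, 0.089]
tool_rot: [3.141, 0.002, -0.073]
force: [-0.1, -0.3, -0.2]
grip_width: 0.0854
finger_force: 0.0
clock: 3.78
position: [0.6019, -0.0096, 0.0976]
tool_rot: [-3.134, -0.014, -0.068]
force: [-4.4, 23.1, 68.8]
grip_width: 0.0344
finger_force: 34.1
```

Run:
```python
from h import *
print({k:np.round(v,3).tolist() for k,v in status.observe().items()})
w=grab_frame("wrist");a=grab_frame("scene");b=grab_frame("side")
cv2.imwrite("pics/d.png",np.vstack([np.hstack([cv2.resize(a[120:260,250:410],(400,350)),cv2.resize(b[130:270,240:400],(400,350))]),cv2.resize(w,(400,250)).repeat(2,axis=1)[:, :800] if 0 else np.hstack([cv2.resize(w,(400,250)),np.zeros((250,400,3),np.uint8)])]))
```

```text
{'clock': 3.775, 'qpos': [0.133, 0.621, -0.306, 1.756, 0.243, 0.787, -1.928], 'qd': [-0.001, -0.002, 0.0, 0.001, 0.001, 0.001, -0.001], 'joint_efforts': [14.652, -55.318, 14.627, -12.338, 6.582, 1.353, -0.072], 'position': [0.602, -0.01, 0.098], 'tool_rot': [-3.134, -0.014, -0.068], 'force': [-4.391, 23.058, 68.784], 'moment': [6.91, 0.986, 0.138], 'finger_force': 34.078, 'grip_width': 0.034}
```

View pics/d.png

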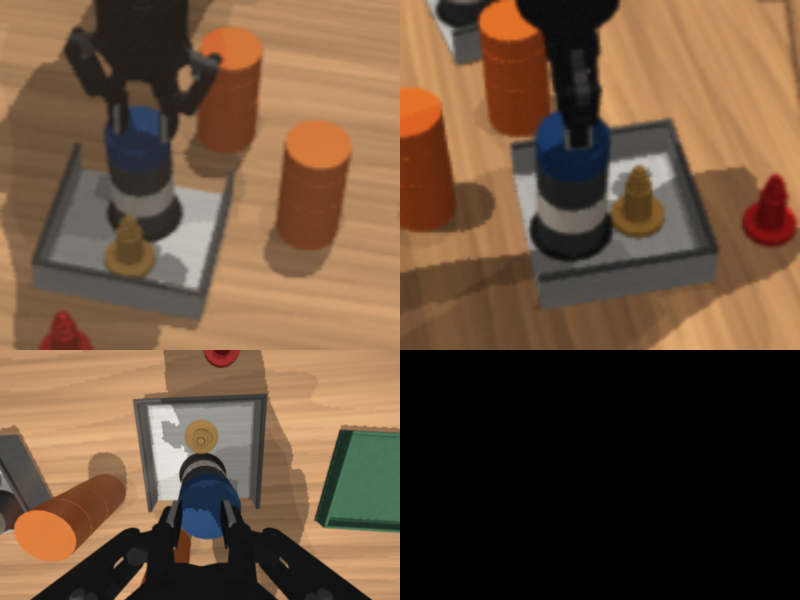

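The fingertips seem to sit on top of the lid rather than beside it: the width is 34 mm, with about 69 N upward. Opening and backing off, then checking heights.

```bash
python3 -m creep '[[0,0,-0.2,0,0.6],[0,0,-0.4,0,1],[0,0,-0.7,0,1],[0,0,-0.7,0,1]]'
python3 - <<'E'
from h import *
s=status.observe(); W=cam("wrist",s);A=cam("scene");B=cam("side")
w=grab_frame("wrist");a=grab_frame("scene");b=grab_frame("side")
cv2.imwrite("pics/w2.png",w)
t=np.arange(0,2*np.pi,.05)
for h in(.126,.09):
  X=np.c_[.597+.03*np.cos(t),-.0135+.03*np.sin(t),0*t+h]
  for n,C,i in(("w",W,w),("a",A,a),("b",B,b)):
    p=proj(C,X); print(h,n,p.min(0).round(1),p.max(0).round(1)); 
    cv2.polylines(i,[p.round().astype(int)],True,(0,255,0) if h>.1 else (0,255,255),1)
# pad tips at width 85
R=Ro.from_euler("xyz",s["tool_rot"]).as_matrix()
for zz in(-.03,-.005,.008):
  for y in(-.0425,.0425):
    q=proj(W,[R@[0,y,zz]+s["position"]])[0].astype(int); cv2.circle(w,tuple(int(v) for v in q),3,(255,0,255),-1)
cv2.imwrite("pics/e.png",np.vstack([np.hstack([cv2.resize(a[140:250,255:375],(400,366)),cv2.resize(b[150:260,250:370],(400,366))]),cv2.resize(w[120:306,120:520],(800,372))[:234*1+138]])[:600*2])
print(cv2.imread("pics/e.png").shape)
im=cv2.imread("pics/e.png"); cv2.imwrite("pics/e.png",cv2.resize(im,None,fx=.8,fy=.8))
E
```

```text
clock: 4.42
position: [0.5968, -0.0162, 0.1343]
tool_rot: [-3.142, -0.002, -0.072]
force: [-0.8, -0.3, 0.2]
grip_width: 0.0855
finger_force: 0.0
0.126 w [273.5 186.4] [361.5 267.5]
0.126 a [292.8 161. ] [319.4 180.5]
0.126 b [292.6 172.2] [322.6 193.3]
0.09 w [280.8 174.3] [355.4 244.5]
0.09 a [293.2 171.7] [319.2 191.1]
0.09 b [293.5 184.7] [322.7 205.8]
(738, 800, 3)
```

View pics/e.png

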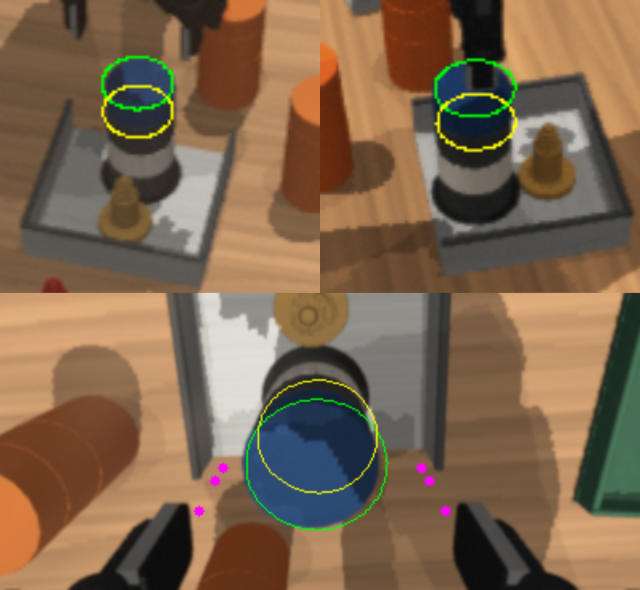

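Green outlines (lid top at 126 mm) fit the tin in all three views, so the tin's height and place are right. The fingertips in the wrist view sit at about (237,252) and (404,252), roughly 33 mm nearer the flange than stated, which matches the contact. I'll allow for it and go down gently.

```bash
python3 -m creep '[[0,-0.07,0.4,0,1],[0,-0.07,0.8,0,1],[0,-0.07,1.0,0,1],[0,-0.07,1.1,0,1],[0,-0.07,1.1,0,1]]'
```

```text
clock: 5.2
position: [0.5963, -0.0118, 0.0666]
tool_rot: [3.142, 0.0, -0.071]
force: [0.0, -0.5, 1.2]
grip_width: 0.0856
finger_force: 0.0
```

```bash
python3 -m creep '[[0,0,0,0,0.75],[0,0,0,0,0.65],[0,0,0,0,0.6],[0,0,0,0,0.5]]' 40
```

```text
clock: 5.7
position: [0.5968, -0.0117, 0.0675]
tool_rot: [-3.141, -0.001, -0.071]
force: [-0.4, 0.6, 5.4]
grip_width: 0.0587
finger_force: 42.8
```

```bash
python3 -m creep '[[0,0,-0.4,0,0.5],[0,0,-0.9,0,0.5],[0,0,-1.4,0,0.5],[0,0,-1.7,0,0.5],[-0.5,0.4,-1.7,0,0.5]]'; python3 -m creep '[[-0.6,0.45,0,0,0.5],[-1.2,0.9,0,0,0.5],[-1.8,1.35,0,0,0.5],[-2.15,1.6,0,0,0.5],[-2.15,1.6,0,0,0.5]]';  python3 -m creep '[[0,0,0.5,0,0.5],[0,0,1.0,0,0.5],[0,0,1.4,0,0.5],[0,0,1.6,0,0.5],[0,0,1.7,0,0.5]]'
```

```text
clock: 6.32
position: [0.5659, -0.0321, 0.1695]
tool_rot: [-3.14, -0.003, -0.069]
force: [-0.3, -1.7, -4.7]
grip_width: 0.0581
finger_force: 45.8
clock: 6.95
position: [0.4276, -0.1213, 0.1687]
tool_rot: [3.141, 0.001, -0.074]
force: [1.1, 0.4, -4.5]
grip_width: 0.0586
finger_force: 45.8
clock: 7.58
position: [0.4294, -0.1198, 0.0663]
tool_rot: [-3.141, 0.0, -0.071]
force: [0.8, 0.4, -4.6]
grip_width: 0.0583
finger_force: 45.7
```

```bash
python3 -m creep '[[0,0,0.03,0,0.5],[0,0,0.06,0,0.5],[0,0,0.06,0,0.5]]'
```

```text
clock: 7.95
position: [0.4295, -0.1202, 0.0635]
tool_rot: [3.141, -0.001, -0.071]
force: [-1.7, 1.3, 0.5]
grip_width: 0.0583
finger_force: 46.1
```

```bash
python3 -m creep '[[0,0,0.02,0,0.5],[0,0,0.03,0,0.5],[0,0,0.03,0,0.5]]'
```

```text
clock: 8.32
position: [0.4304, -0.1201, 0.0633]
tool_rot: [3.141, -0.003, -0.071]
force: [-9.7, 4.6, 51.6]
grip_width: 0.0582
finger_force: 51.8
```

```bash
python3 -m creep '[[0,0,-0.03,0,0.5],[0,0,-0.03,0,0.7],[0,0,-0.03,0,0.85],[0,0,-0.03,0,1],[0,0,-0.03,0,1]]'; python3 -m creep '[[0,0,-0.5,0,1],[0,0,-1.0,0,1],[0,0,-1.5,0,1],[0,0,-2.2,0,1],[0,0,-3.0,0,1]]'
python3 - <<'E'
from h import *
s=status.observe(); W=cam("wrist",s); w=grab_frame("wrist");cv2.imwrite("pics/w3.png",w); a=grab_frame("scene"); cv2.imwrite("pics/a3.png",a); b=grab_frame("side"); cv2.imwrite("pics/b3.png",b)
m=hsv(w,(100,110,50),(130,255,255)); c=max(cv2.findContours(m,0,1)[0],key=cv2.contourArea); M=cv2.moments(c)
print("tin", onz(W,[(M["m10"]/M["m00"],M["m01"]/M["m00"])],.12), cv2.boundingRect(c))
for n,i,box,T in(("wrist",w,None,W),("scene",a,None,cam("scene")),("side",b,None,cam("side"))):
    best=[]
    for d in silhouettes(n,"brass_spindle"):
        ys,xs=np.nonzero(d["mask"]); print(n,round(d["p"],2),[xs.min(),xs.max(),ys.min(),ys.max()], onz(T,[((xs.min()+xs.max())/2,(ys.min()+ys.max())/2)],.03).round(4), onz(T,[((xs.min()+xs.max()+1)/2,ys.max())],.012).round(4))
E
```

```text
clock: 8.95
position: [0.4291, -0.1201, 0.0629]
tool_rot: [-3.142, 0.0, -0.071]
force: [0.1, 0.3, 0.3]
grip_width: 0.0857
finger_force: 0.0
clock: 9.57
position: [0.4286, -0.12, 0.2442]
tool_rot: [-3.141, 0.001, -0.071]
force: [-0.3, -1.0, 0.1]
grip_width: 0.0856
finger_force: 0.0
tin [[ 0.43035499 -0.11987362  0.12      ]] (295, 157, 53, 53)
wrist 0.73 [np.int64(206), np.int64(237), np.int64(0), np.int64(9)] [[ 0.6292 -0.0179  0.03  ]] [[ 0.6303 -0.0126  0.012 ]]
scene 0.93 [np.int64(265), np.int64(286), np.int64(244), np.int64(270)] [[ 0.7748 -0.0445  0.03  ]] [[ 0.7959 -0.039   0.012 ]]
scene 0.92 [np.int64(291), np.int64(311), np.int64(206), np.int64(230)] [[ 0.6589 -0.0132  0.03  ]] [[ 0.6795 -0.0077  0.012 ]]
side 0.88 [np.int64(324), np.int64(344), np.int64(197), np.int64(223)] [[ 0.6529 -0.0143  0.03  ]] [[ 0.6487 -0.0357  0.012 ]]
side 0.69 [np.int64(377), np.int64(398), np.int64(201), np.int64(228)] [[ 0.7614 -0.0544  0.03  ]] [[ 0.7567 -0.0767  0.012 ]]
```

```bash
python3 -m creep '[[0.7,-0.4,0,0,1],[1.5,-0.9,0,0,1],[2.3,-1.35,0,0,1],[3.1,-1.8,0.5,0,1],[3.4,-2.0,1.0,0,1]]'; python3 -m creep '[[0,0,0,0,1]]';  python3 - <<'E'
from h import *
s=status.observe(); W=cam("wrist",s); w=grab_frame("wrist");cv2.imwrite("pics/w4.png",w)
print(s["position"],s["tool_rot"])
d=silhouettes("wrist","brass_spindle")[0]; ys,xs=np.nonzero(d["mask"]); print(xs.min(),xs.max(),ys.min(),ys.max())
m=hsv(w,(12,110,50),(28,255,255),(max(xs.min()-8,0),max(ys.min()-8,0),xs.max()+9,ys.max()+9)); c=max(cv2.findContours(m,0,1)[0],key=cv2.contourArea)
bx=cv2.boundingRect(c); print(bx)
from scipy.optimize import minimize
t=np.arange(0,2*np.pi,.1)
def box(p):
    X=np.vstack([np.c_[p[0]+r*np.cos(t),p[1]+r*np.sin(t),0*t+z] for r,z in((.024,.004),(.024,.012),(.012,.046))]); q=proj(W,X); return np.r_[q.min(0),q.max(0)]
g=np.array([bx[0]-.5,bx[1]-.5,bx[0]+bx[2]-.5,bx[1]+bx[3]-.5])
r=minimize(lambda p:np.sum((box(p)-g)**2),[.656,-.013],method="Nelder-Mead"); print(r.x,r.fun,box(r.x)-g)
cv2.imwrite("pics/w4c.png",cv2.resize(w,None,fx=1.25,fy=1.25))
E
```

```text
clock: 10.5
position: [0.6424, -0.0128, 0.1799]
tool_rot: [-3.141, 0.002, -0.07]
force: [-1.3, 0.1, 1.0]
grip_width: 0.0857
finger_force: 0.0
clock: 10.62
position: [0.64, -0.0135, 0.1787]
tool_rot: [-3.141, 0.006, -0.069]
force: [-0.7, 0.2, 0.3]
grip_width: 0.0851
finger_force: 0.0
[ 0.64000909 -0.01352553  0.17868485] [-3.1411768   0.00627901 -0.06926659]
322 366 34 82
(314, 26, 61, 65)
[ 0.76695527 -0.04665975] 238.67891375242135 [ 8.19175198  6.66560861 -7.96897874 -7.97741517]
```

View pics/w4c.png

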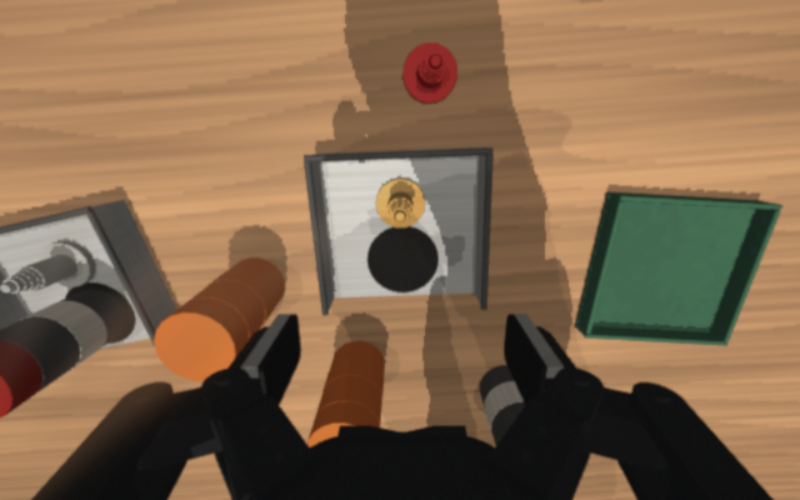

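The best detection was the red look-alike at (344,58). The brass spindle is at (320,162), in the bay behind the empty black pad at (323,207). Measuring spindle, pad and tray in this picture.

Run:
```python
from h import *
from scipy.optimize import minimize
s=status.observe(); W=cam("wrist",s); w=cv2.imread("pics/w4.png")
t=np.arange(0,2*np.pi,.1)
m=hsv(w,(12,100,50),(30,255,255),(296,138,346,188)); c=max(cv2.findContours(m,0,1)[0],key=cv2.contourArea); bx=cv2.boundingRect(c)
def box(p):
    X=np.vstack([np.c_[p[0]+r*np.cos(t),p[1]+r*np.sin(t),0*t+z] for r,z in((.024,.004),(.024,.012),(.012,.046),(.005,.066))]); q=proj(W,X); return np.r_[q.min(0),q.max(0)]
g=np.array([bx[0]-.5,bx[1]-.5,bx[0]+bx[2]-.5,bx[1]+bx[3]-.5])
r=minimize(lambda p:np.sum((box(p)-g)**2),[.656,-.013],method="Nelder-Mead"); print("spindle",bx,r.x,box(r.x)-g)
m=hsv(w,(0,0,0),(180,255,45),(285,175,360,242)); c=max(cv2.findContours(m,0,1)[0],key=cv2.contourArea); (ex,ey),ax,_=cv2.fitEllipse(cv2.convexHull(c)); print("pad",ex,ey,ax,onz(W,[(ex,ey)],.006))
m=hsv(w,(55,60,15),(95,255,200),(455,140,635,285)); c=max(cv2.findContours(m,0,1)[0],key=cv2.contourArea)
q=cv2.approxPolyDP(cv2.convexHull(c),8,True)[:,0]; Q=onz(W,q,.025); print("tray",q.tolist(),Q.round(3).tolist(),Q.mean(0))
```

```text
spindle (301, 143, 39, 40) [ 0.65526499 -0.01447787] [-0.29232045 -0.00948233  0.30006411  0.02637208]
pad 321.85504150390625 206.7551727294922 (50.51554870605469, 54.32048797607422) [[ 0.59734431 -0.01262156  0.006     ]]
tray [[486, 155], [624, 165], [580, 275], [461, 260]] [[0.654, -0.206, 0.025], [0.63, -0.366, 0.025], [0.485, -0.346, 0.025], [0.518, -0.188, 0.025]] [ 0.57158065 -0.27660007  0.025     ]
```

```bash
python3 -m creep '[[0.25,0,0.7,0,1],[0.25,0,1.4,0,1],[0.25,0,2.1,0,1],[0.25,0,2.6,0,1],[0.25,0,2.9,0,1]]'; python3 -m creep '[[0,0,0,0,0.7],[0,0,0,0,0.7]]'
```

```text
clock: 11.35
position: [0.6558, -0.0168, 0.0087]
tool_rot: [3.141, 0.0, -0.072]
force: [-0.2, 0.6, 0.2]
grip_width: 0.0853
finger_force: 0.0
clock: 11.6
position: [0.6569, -0.0162, 0.0105]
tool_rot: [-3.141, -0.002, -0.072]
force: [0.1, -0.4, 0.5]
grip_width: 0.0598
finger_force: 0.0
```

```bash
python3 -m creep '[[-0.02,-0.03,0.1,0,0.7],[-0.02,-0.03,0.2,0,0.7],[-0.02,-0.03,0.3,0,0.7],[-0.02,-0.03,0.3,0,0.7]]'
python3 - <<'E'
from h import *
s=status.observe(); print(s["position"],s["force"])
w=grab_frame("wrist"); b=grab_frame("side"); cv2.imwrite("pics/f.png",np.hstack([cv2.resize(w[130:330,180:460],(560,400)),cv2.resize(b[170:250,300:348],(240,400))]))
E
```

```text
clock: 12.1
position: [0.6547, -0.0142, -0.0096]
tool_rot: [3.141, 0.001, -0.071]
force: [-0.2, 0.3, -0.2]
grip_width: 0.0595
finger_force: 0.0
[ 0.65465703 -0.01417292 -0.00962574] [-0.22168689  0.31335945 -0.18748527]
```

View pics/f.png

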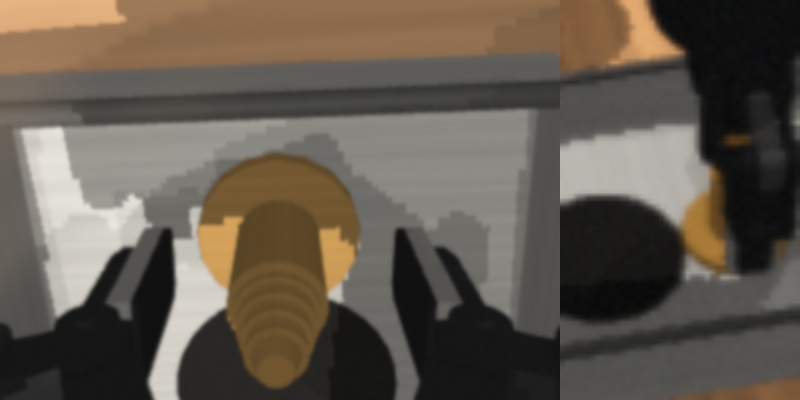

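The fingers straddle the shank (crop centre x≈278, fingers at 170 and 400) with the tips above the flange. Closing.

```bash
python3 -m creep '[[0,0,0,0,0.45],[0,0,0,0,0.3],[0,0,0,0,0.15],[0,0,0,0,0.15]]' 40
```

```text
clock: 12.7
position: [0.6552, -0.014, -0.0087]
tool_rot: [-3.141, -0.0, -0.071]
force: [-1.4, 0.0, 5.4]
grip_width: 0.0227
finger_force: 39.1
```

```bash
python3 -m creep '[[0,0,-0.5,0,0.15],[0,0,-1.1,0,0.15],[0,0,-1.7,0,0.15],[-0.2,0.6,-1.7,0,0.15],[-0.4,1.4,-1.7,0,0.15]]'; python3 -m creep '[[-0.2,0.8,0,0,0.15],[-0.4,1.6,0,0,0.15],[-0.6,2.4,0,0,0.15],[-0.75,3.1,0,0,0.15],[-0.75,3.1,0,0,0.15]]';python3 -m creep '[[0,0,0.5,0,0.15],[0,0,1.0,0,0.15],[0,0,1.4,0,0.15],[0,0,1.5,0,0.15],[0,0,1.5,0,0.15]]'
```

```text
clock: 13.32
position: [0.6249, -0.0961, 0.0933]
tool_rot: [-3.141, -0.001, -0.069]
force: [0.7, -0.8, -1.9]
grip_width: 0.0227
finger_force: 39.5
clock: 13.95
position: [0.565, -0.2827, 0.0926]
tool_rot: [3.14, 0.001, -0.077]
force: [0.3, 0.1, -1.3]
grip_width: 0.0225
finger_force: 39.6
clock: 14.58
position: [0.5672, -0.2781, 0.0033]
tool_rot: [-3.141, -0.0, -0.071]
force: [0.2, 0.4, -2.0]
grip_width: 0.0226
finger_force: 39.6
```

```bash
python3 -m creep '[[0,0,0.08,0,0.15],[0,0,0.15,0,0.15],[0,0,0.17,0,0.15],[0,0,0.17,0,0.15]]'
```

```text
clock: 15.08
position: [0.567, -0.2786, -0.0072]
tool_rot: [3.142, -0.0, -0.071]
force: [-0.6, 0.1, -1.9]
grip_width: 0.0229
finger_force: 39.6
```

```bash
python3 -m creep '[[0,0,0.02,0,0.15],[0,0,0.02,0,0.15]]'
```

```text
clock: 15.32
position: [0.5671, -0.2787, -0.0077]
tool_rot: [3.141, -0.0, -0.071]
force: [-3.0, 0.8, 9.3]
grip_width: 0.0229
finger_force: 40.9
```

```bash
python3 -m creep '[[0,0,-0.01,0,0.3],[0,0,-0.01,0,0.5],[0,0,-0.01,0,0.65],[0,0,-0.01,0,0.65]]'; python3 -m creep '[[0,0,-0.4,0,0.65],[0,0,-0.9,0,0.65],[0,0,-1.6,0,1],[0,0,-2.4,0,1],[0,0,-3.2,0,1]]';python3 -m creep '[[-0.3,-0.3,-0.8,0,1],[-0.8,-0.9,-0.8,0,1],[-1.4,-1.5,-0.8,0,1],[-2.0,-2.1,-0.8,0,1],[-2.0,-2.1,-0.8,0,1]]'; python3 -m creep '[[0,0,0,0,1]]'
python3 - <<'E'
from h import *
P=[]
for i in range(3):
    s=status.observe(); w=grab_frame("wrist"); P.append(s["position"])
W=cam("wrist",s); cv2.imwrite("pics/w5.png",w)
print(np.round(P,4),s["tool_rot"])
m=hsv(w,(100,110,50),(130,255,255)); c=max(cv2.findContours(m,0,1)[0],key=cv2.contourArea); M=cv2.moments(c)
print("tin", onz(W,[(M["m10"]/M["m00"],M["m01"]/M["m00"])],.12), cv2.boundingRect(c))
a=grab_frame("scene"); b=grab_frame("side"); cv2.imwrite("pics/g.png",np.hstack([cv2.resize(a[130:270,160:340],(450,350)),cv2.resize(b[270:395,270:385],(322,350))]))
E
```

```text
clock: 15.82
position: [0.567, -0.2785, -0.0079]
tool_rot: [-3.142, -0.0, -0.071]
force: [0.6, -0.3, -0.5]
grip_width: 0.0557
finger_force: 0.0
clock: 16.45
position: [0.5667, -0.2785, 0.1857]
tool_rot: [-3.141, 0.0, -0.071]
force: [-0.3, -0.1, 0.6]
grip_width: 0.0852
finger_force: 0.0
clock: 17.08
position: [0.4547, -0.1424, 0.2328]
tool_rot: [3.141, -0.0, -0.069]
force: [0.4, -1.1, 0.6]
grip_width: 0.0853
finger_force: 0.0
clock: 17.2
position: [0.4567, -0.1447, 0.2325]
tool_rot: [3.141, -0.001, -0.072]
force: [-0.2, 0.3, -0.4]
grip_width: 0.0852
finger_force: 0.0
[[ 0.4567 -0.1447  0.2325]
 [ 0.4568 -0.1449  0.2323]
 [ 0.4567 -0.145   0.2321]] [-3.14145459e+00 -1.14680459e-04 -7.21945122e-02]
tin [[ 0.43042413 -0.11970695  0.12      ]] (273, 188, 54, 52)
```

View pics/g.png

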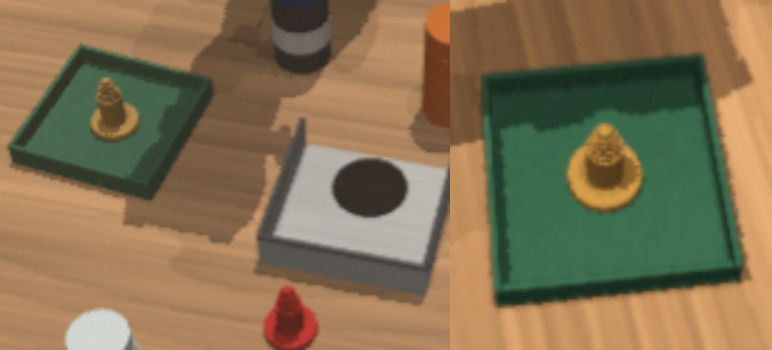

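The spindle stands upright, centred in the tray. Fetching the blue tin.

```bash
python3 -m creep '[[-0.48,-0.38,0,0,1],[-0.48,-0.38,0.6,0,1],[-0.48,-0.38,1.4,0,1],[-0.48,-0.38,2.2,0,1],[-0.48,-0.38,2.78,0,1]]'; python3 -m creep '[[0,0,0,0,1],[0,0,0,0,1]]'
```

```text
clock: 18.08
position: [0.4287, -0.1195, 0.0634]
tool_rot: [-3.141, 0.001, -0.072]
force: [0.3, -0.1, 0.8]
grip_width: 0.0858
finger_force: 0.0
clock: 18.32
position: [0.4298, -0.1196, 0.0664]
tool_rot: [3.142, -0.001, -0.071]
force: [0.8, 0.9, 0.5]
grip_width: 0.0856
finger_force: 0.0
```

```bash
python3 -m creep '[[0,0,0,0,0.75],[0,0,0,0,0.65],[0,0,0,0,0.6],[0,0,0,0,0.5]]' 40; python3 -m creep '[[0,0,-0.4,0,0.5],[0,0,-0.9,0,0.5],[0,0,-1.4,0,0.5],[0,0,-1.8,0,0.5],[0,0,-1.8,0,0.5]]'
```

```text
clock: 18.82
position: [0.43, -0.1197, 0.0667]
tool_rot: [3.141, -0.002, -0.071]
force: [-2.3, 0.7, 15.9]
grip_width: 0.0587
finger_force: 39.5
clock: 19.45
position: [0.4299, -0.1199, 0.1749]
tool_rot: [3.141, -0.003, -0.072]
force: [-0.2, -0.1, -4.4]
grip_width: 0.0582
finger_force: 47.6
```

```bash
python3 -m creep '[[0.6,-0.45,0,0,0.5],[1.3,-0.98,0,0,0.5],[2.0,-1.5,0,0,0.5],[2.65,-1.99,0,0,0.5],[2.65,-1.99,0,0,0.5]]'; python3 -m creep '[[0,0,0,0,0.5],[0,0,0.5,0,0.5],[0,0,1.0,0,0.5],[0,0,1.4,0,0.5],[0,0,1.5,0,0.5]]'; python3 -m creep '[[0,0,0,0,0.5],[0,0,0,0,0.5]]'
python3 - <<'E'
from h import *
s=status.observe(); w=grab_frame("wrist"); W=cam("wrist",s); cv2.imwrite("pics/w6.png",w); print(s["position"])
E
```

```text
clock: 20.08
position: [0.5976, -0.0087, 0.1716]
tool_rot: [-3.14, 0.001, -0.068]
force: [-0.8, -0.2, -4.0]
grip_width: 0.0583
finger_force: 47.5
clock: 20.7
position: [0.5948, -0.0128, 0.0821]
tool_rot: [3.141, 0.003, -0.072]
force: [0.4, -0.4, -3.3]
grip_width: 0.0581
finger_force: 47.4
clock: 20.95
position: [0.5967, -0.0119, 0.0844]
tool_rot: [-3.142, -0.001, -0.072]
force: [-0.8, 0.0, -3.9]
grip_width: 0.0584
finger_force: 47.4
[ 0.59667338 -0.01192199  0.08443041]
```

On position. Down about 12 mm, then feel for contact.

```bash
python3 -m creep '[[0,0,0.1,0,0.5],[0,0,0.18,0,0.5],[0,0,0.2,0,0.5],[0,0,0.2,0,0.5]]'
```

```text
clock: 21.5
position: [0.5962, -0.0117, 0.0713]
tool_rot: [-3.142, 0.0, -0.071]
force: [-0.0, -0.3, -4.9]
grip_width: 0.058
finger_force: 47.5
```

```bash
python3 -m creep '[[0,0,0.02,0,0.5],[0,0,0.02,0,0.5]]'
```

```text
clock: 21.75
position: [0.5968, -0.0117, 0.0709]
tool_rot: [-3.142, -0.001, -0.071]
force: [-0.6, 0.2, 4.6]
grip_width: 0.0586
finger_force: 48.5
```

```bash
python3 -m creep '[[0,0,0,0,0.7],[0,0,0,0,0.85],[0,0,0,0,1],[0,0,0,0,1]]'; python3 -m creep '[[0,0,-0.5,0,1],[0,0,-1.0,0,1],[0,0,-1.6,0,1],[0,0,-2.4,0,1],[-0.5,0,-3.2,0,1]]'; python3 -m creep '[[-1,0,0,0,1],[-1.5,0,0,0,1],[-1.5,0,0,0,1]]'
python3 - <<'E'
from h import *
s=status.observe(); w=grab_frame("wrist"); W=cam("wrist",s)
m=hsv(w,(100,110,50),(130,255,255)); c=max(cv2.findContours(m,0,1)[0],key=cv2.contourArea); M=cv2.moments(c)
print("tin", onz(W,[(M["m10"]/M["m00"],M["m01"]/M["m00"])],.126), cv2.boundingRect(c))
a=grab_frame("scene"); b=grab_frame("side"); cv2.imwrite("pics/z.png",np.vstack([np.hstack([cv2.resize(a[130:290,150:500],(700,320))[:, :400],cv2.resize(b[80:390,240:430],(196,320))]),cv2.resize(w,(596,250))]))
E
```

```text
clock: 22.25
position: [0.5962, -0.0118, 0.0702]
tool_rot: [-3.142, 0.0, -0.071]
force: [0.3, 0.2, -0.4]
grip_width: 0.0857
finger_force: 0.0
clock: 22.88
position: [0.5666, -0.0095, 0.2633]
tool_rot: [-3.141, -0.0, -0.072]
force: [-0.4, -0.5, -0.4]
grip_width: 0.0851
finger_force: 0.0
clock: 23.25
position: [0.4753, -0.0034, 0.2629]
tool_rot: [3.14, -0.001, -0.071]
force: [0.7, -0.3, -0.5]
grip_width: 0.085
finger_force: 0.0
tin [[ 0.59585692 -0.01159228  0.126     ]] (293, 31, 57, 65)
```

View pics/z.png

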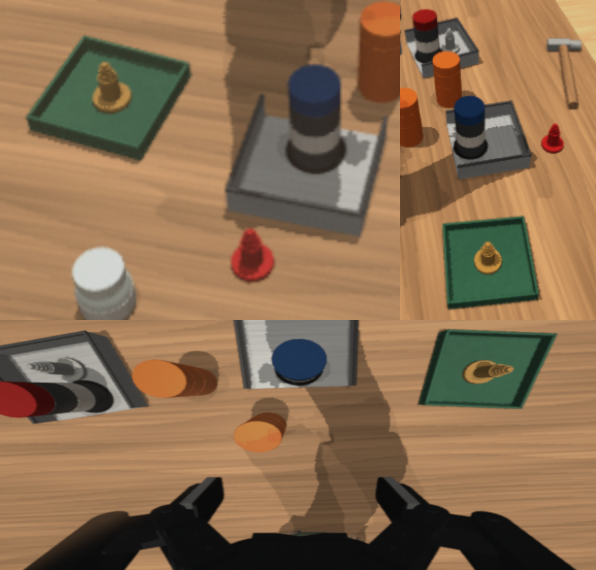

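The blue tin stands upright on its pad (about 1 mm from where it was), the brass spindle stands in the tray, the red tin and the rest are undisturbed, and the gripper is clear of everything.

```bash
python3 -c "
from workcell import bot
print(bot.job_done())"
```

```text
the job is handed in; nothing more can be done
None
```

The job is handed in at about 23 s: the brass spindle stands upright in the green tray, the blue tin is back upright on its pad and the red tin was not touched, though my first grasp pressed the fingertips on the blue tin's lid with about 69 N before I backed off, and whether the 40 N limit counts that is not known.

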